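Switch on the gooseneck light and turn its dial up four clicks

ROBOT

A 6-joint arm with a two-finger parallel gripper is mounted at the origin on the work surface. World frame = base frame: x ahead of the robot, y to its left, z up, the work surface at z = 0. Lengths are in m, angles in degrees, forces in N, time in s.
With the tool pointing down it reaches from about 0.4 to 0.825 m from the base axis. Payload 7 kg.
Tool frame: the origin (TCP) lies midway between the tips of the shut fingers; the grasp point (between the pads) lies 19 mm behind it; z points along the fingers, y is the line along which they close (so a half turn about z gives the same grasp; the last joint's range is limited). The gripper opens to 88 mm and grips with 3 to 60 N. Pads are 19 mm wide; open, the fingers measure 130 mm over their backs; the gripper's body (78 mm by 193 mm) begins 47 mm behind the grasp point.
Start: joints at [88.241, 20.546, 0.682, 0, -70.136, -16.507], TCP at [0.212, 0.641, 0.193] pointing down, gripper open.
Joint ranges: [-176.03, 176.03], [-82.01, 121.73], [-58.28, 71.71], [-173.87, 95.51], [-174.79, -0.11], [-173.66, 173.66]. Speed limits (degrees/s): [136.94, 136.94, 172.46, 180, 180, 180].

INTERFACE

Orientations are given as [roll, pitch, yaw] about the fixed x, y, z axes, in that order (R = Rz(yaw) Ry(pitch) Rx(roll)).
In Python, from plant import r, eyes, workorder gives the robot as it stands.
- The arm moves only by the tool step_arm, never from a script. Its argument "plan" is a list of rows, each a list of 5 numbers: the shift along the tool's x, y, z each as a share of 25 cm, from -1 to 1, then the turn about the tool's z as a share of 60 degrees, from -1 to 1, then the finger opening in mm, from 0 to 87.6. In form: [[x, y, z, turn, jaw], ...]. A call has 1 to 12 rows; each row is the pose to reach, as a shift and turn from the pose commanded when the call began, along the tool's axes at that moment; what a row does not reach only later rows make up. A row lasts 1/12 s, in which the tool goes at most 41.7 mm and 7.16 degrees, less where a joint would pass 70% of its speed; a pose out of reach is approached as far as the arm can. A call with a number of a shift or a turn outside -1 to 1 is refused whole. A call with a gripper value outside its range is refused whole. The fingers move at their own pace and stop on an object; "newtons" is the grip in N (left out, the last holds). Time passes only in rows, so rows that repeat a pose let the fingers close. It gives the time, the measured TCP pose, the force, the opening and the grip force at its end, in the units of the state.
- r.get_state(): the state, without advancing time (a new reading comes with each control period).
- eyes.capture(name): name is "side" or "top" or "wrist"; returns the picture (480x640x3 uint8, red, green, blue); there is no depth.
- eyes.camera_model(name): a dict with "fov_y" (degrees; the focal length in pixels is half the picture's height over the tangent of half this angle, whatever the lens; pixels are square), "cx", "cy" (the principal point, pixels), "world_to_cam" (4x4, takes a point from world to camera coordinates); the wrist camera has in their place "hand_eye" (4x4, takes a point from camera to tool coordinates, whose origin is the TCP and whose axes are the flange's). Camera axes: x right, y up, looking along -z (the intrinsics and any distortion apply to the point x, -y, -z); pixel columns grow to the right and rows downward; lengths in m; the calibration is good to about 2 mm. A picture is of the moment at which its call begins: read the wrist's pose just before it. camera_model takes no time and is no camera call.
- workorder.close_job(): hands the job in; it is judged then, once.
The state is a dict: "time_s": time; "joints": joint angles; "qd": joint speeds; "joint_torque": joint torques, N m; "tcp_pos": TCP position; "eef_rot": TCP orientation; "contact_force": force on the tool from outside, world axes, zero at the start; "moment": the same for the moment, N m; "gripper_width": finger opening in m; "gripper_force": force on a finger pad.
Only numpy, scipy, OpenCV 4.12 (cv2) and the standard library are available. Lean on these libraries where they do the work, as an engineer would, in place of code of your own. Each camera call takes 0.05 s, during which the arm holds its last target. There are 200 camera calls.

TASK

The specimen under the stereo microscope is too dark: switch on the gooseneck light beside it by pushing its green power button fully down with a fingertip and letting it come up, then turn its blue brightness dial up (clockwise) by exactly four clicks from where it stands now, nudging the dial's bar round with a fingertip. Be gentle: do not lift the light or shove it out of its place, and leave everything else on the bench as it is.

Things in the scene. Friction and masses are not known exactly. Their poses are not given: they have to be found in the camera images.
- light: Twin gooseneck LED light, 2.3 to 3.2 kg, loose on rubber feet. White case 210 (x) x 150 (y) x 65 mm high, flat level top. Origin: middle of its underside; x to its back, y to its left, z up. On the top, mm: dial axis at x -58, y -28; button at x -72, y 50. Two black goosenecks rise at x 88 (y -10, y 45), up to 335 high, and bend over to the left (+y, to y 205, at x over 40); none over dial or button.
- light_power (a joint): Travel of the green round power button, 20 mm across, in a black collar on the light's top: 0 up, 0.004 m fully down. It moves straight down, takes about 4 N to reach the bottom, and a spring brings it back up. Momentary key: one full push switches the lamp.
- light_power_top (a point): The middle of the green button's top face (moves with it).
- light_dial (a joint): Angle of the blue dial: 0 at its lowest click, grows clockwise seen from above (brighter). 12 clicks, 0.4189 rad (24 degrees) apart, at whole multiples of that, 0 to 4.608; it starts in one of the lowest four. Pushed sideways near an end of its bar it takes about 1.5 to 3 N to pass a click; past half-way it jumps on by itself into the next one and rests there, and let go it settles in the nearest.
- dial_centre (a point): On the dial's axis, level with the top of its bar (96 mm above the bench); x along the bar to the pointer end, z up. The dial is a disc 62 mm across and 8 mm high (top 74 mm above the bench) with an upright bar across its full diameter on it: 62 mm long, 13 mm wide, 22 mm high above the disc. 12 black ticks printed around it, one to a click, grow longer towards bright.
- dial_tip (a point): The pointer end of the dial's bar, marked with a white line along that half of the bar; at the height of the bar's top, 31 mm from the axis.
- microscope: White stereo microscope with blue knobs, fixed, left of the light; base 210 mm wide and 305 mm deep (from -165 to 140 mm along its x), 400 mm high, eyepieces lean to its -x. Origin in the underside of its base.
- dish: clear round petri dish, 61 mm across and 14 mm high, on the microscope's stage (54 mm above the bench). Origin in the middle of its underside.
- forceps: steel forceps, 130 x 12 x 8 mm, lying on the bench in front of the light; tips to its +x. Origin in the middle of its underside.
- dropper: amber dropper bottle, 38 mm across, 85 mm high, standing right of the light. Origin in the middle of its underside.
- vial: small glass jar with a blue cap, 28 mm across, 50 mm high, standing right of the light. Origin in the middle of its underside.
- beaker: empty glass beaker, 70 mm across, 85 mm high, further to the right. Origin in the middle of its underside.
- slide_box: closed blue slide box, 100 x 85 x 35 mm, lying to the right of the light. Origin in the middle of its underside.
- marker: white marker pen with a black cap, 130 x 12 mm, lying in front of the microscope. Origin in the middle of its underside.

How it is judged:
By the outcome, as a careful person would: the job done as asked, in the order asked, and still so for the second after the job is handed in, with the robot touching nothing.
It also fails if it takes over 58 s, if anything falls off the work surface, if the arm or the gripper's body presses on something with over 40 N, if the wrist force passes 120 N, or if a joint passes its speed limit or range.

## Working session

There is one attempt and no reset: what is moved stays moved. The work goes in short steps, Python scripts to look and compute and a tool call to move; the robot and the scene stay as the last step left them, time stands still between calls to the robot, and variables do not carry over. Pictures are saved under pics/ and viewed, at most 10 in all, crops included, and the job is handed in when it is done.

Besides the shell and the picture viewer there is one more tool, called after "Emit:" as name(argument=value, ...) on one line, values as JSON. step_arm: Moves the arm, as the interface text tells. Its arguments: {"type":"object","properties":{"plan":{"type":"array"},"newtons":{"type":"number"}},"required":["plan"]}

```bash
mkdir -p pics; python3 - <<'E'
from plant import r,eyes,workorder
import cv2
s=r.get_state();print(s)
for n in("top","side","wrist"):
    print(n,eyes.camera_model(n)); cv2.imwrite(f"pics/{n}0.png",eyes.capture(n)[:,:,::-1])
E
```

```text
{'time_s': 0.0, 'joints': array([ 8.82429716e+01,  2.05914197e+01,  6.33001791e-01, -1.94946599e-02,
       -7.01344589e+01, -1.65067527e+01]), 'qd': array([ 0.04124472,  0.03360829,  0.00967734, -0.01557907, -0.07740908,
       -0.04053531]), 'joint_torque': array([-2.43899194e-04, -5.82708764e+01,  2.93058425e+01,  6.99742019e+00,
        6.92840738e-03, -1.74475194e-04]), 'tcp_pos': array([0.21140529, 0.64047021, 0.192319  ]), 'eef_rot': array([ 1.79905744e+02, -8.82059070e-03, -1.82704132e+01]), 'contact_force': array([0.75985615, 0.17244346, 0.14348717]), 'moment': array([ 0.01462448,  0.01310308, -0.06269231]), 'gripper_force': 0.0, 'gripper_width': 0.08752497163486934}
top {'fov_y': 51.41838004411311, 'cx': 321.19379968357475, 'cy': 243.76598372483323, 'world_to_cam': array([[-0.0184496 , -0.99956837,  0.02286222, -0.07234811],
       [ 0.98113754, -0.0136991 ,  0.19282493, -0.5497059 ],
       [-0.19242851,  0.02598852,  0.9809668 , -0.83010303],
       [ 0.        ,  0.        ,  0.        ,  1.        ]])}
side {'fov_y': 46.659019163904965, 'cx': 314.75535034672106, 'cy': 244.38755320658657, 'world_to_cam': array([[ 9.99480594e-01, -2.80291058e-02,  1.59031960e-02,
        -5.59100081e-01],
       [ 5.91474998e-05,  4.95077774e-01,  8.68848660e-01,
        -3.78905710e-02],
       [-3.22263699e-02, -8.68396434e-01,  4.94822286e-01,
        -1.14611819e+00],
       [ 0.00000000e+00,  0.00000000e+00,  0.00000000e+00,
         1.00000000e+00]])}
wrist {'fov_y': 59.49430758372918, 'cx': 319.74884500163085, 'cy': 237.0284127190882, 'hand_eye': array([[ 7.14391459e-04,  9.59526339e-01,  2.81617995e-01,
         7.61806672e-02],
       [ 9.99999738e-01, -7.18999143e-04, -8.69712058e-05,
         3.41483724e-04],
       [ 1.19031934e-04,  2.81617983e-01, -9.59526601e-01,
        -1.90303346e-01],
       [ 0.00000000e+00,  0.00000000e+00,  0.00000000e+00,
         1.00000000e+00]])}
```

View pics/top0.png

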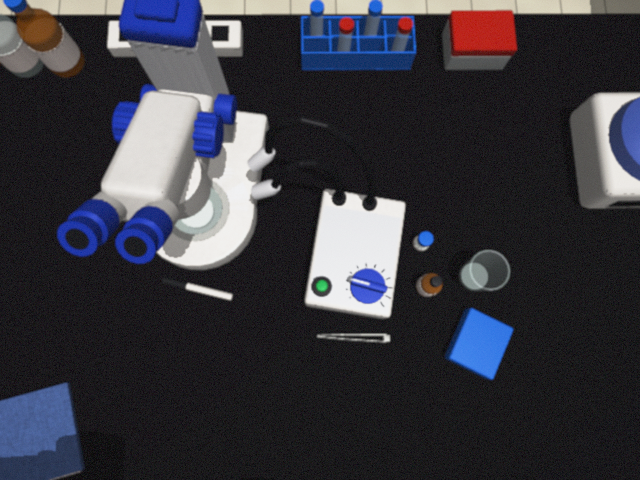

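View pics/wrist0.png

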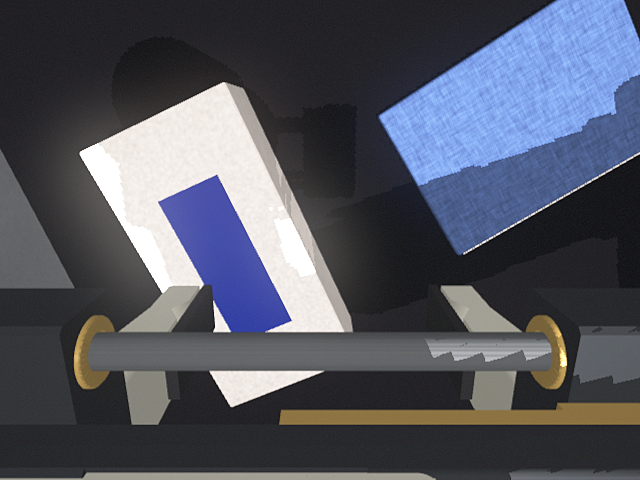

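The top view shows the light near (355,255), with the button at (321,286) and the dial at (368,286). The white pointer end is to the left at about (349,281). The wrist view shows only boxes away from the work area. Next I'll zoom in and measure.

```bash
cat > h.py <<'E'
import numpy as np,cv2
from plant import r,eyes,workorder
from scipy.spatial.transform import Rotation as Ro
def model(n,s=None):
    m=eyes.camera_model(n);f=240/np.tan(np.radians(m["fov_y"]/2))
    if n=="wrist":
        T=np.eye(4);T[:3,:3]=Ro.from_euler("xyz",s["eef_rot"],degrees=True).as_matrix();T[:3,3]=s["tcp_pos"]
        c2w=T@m["hand_eye"]
    else: c2w=np.linalg.inv(m["world_to_cam"])
    return f,m["cx"],m["cy"],c2w
def back(M,u,v,z):
    f,cx,cy,T=M;d=T[:3,:3]@np.array([(u-cx)/f,-(v-cy)/f,-1]);o=T[:3,3]
    return o+d*(z-o[2])/d[2]
def proj(M,p):
    f,cx,cy,T=M;q=np.linalg.inv(T)@np.append(p,1)
    return cx+f*q[0]/-q[2],cy+f*q[1]/q[2]
E
python3 - <<'E'
from h import *
M=model("top")
for n,u,v,z in[("button",321,286,.069),("dial",368,286,.074),("tip",349,281,.096),("c1",327,192,.065),("c2",405,202,.065),("c3",390,317,.065),("c4",306,303,.065)]:
    print(n,back(M,u,v,z).round(4))
im=cv2.imread("pics/top0.png")[170:350,280:460];cv2.imwrite("pics/topc.png",cv2.resize(im,None,fx=3.2,fy=3.2,interpolation=2))
E
```

```text
button [ 0.4718 -0.0792  0.069 ]
dial [ 0.4699 -0.1594  0.074 ]
tip [ 0.4764 -0.1253  0.096 ]
c1 [ 0.6406 -0.0931  0.065 ]
c2 [ 0.6204 -0.2323  0.065 ]
c3 [ 0.4172 -0.1962  0.065 ]
c4 [ 0.4434 -0.0531  0.065 ]
```

View pics/topc.png

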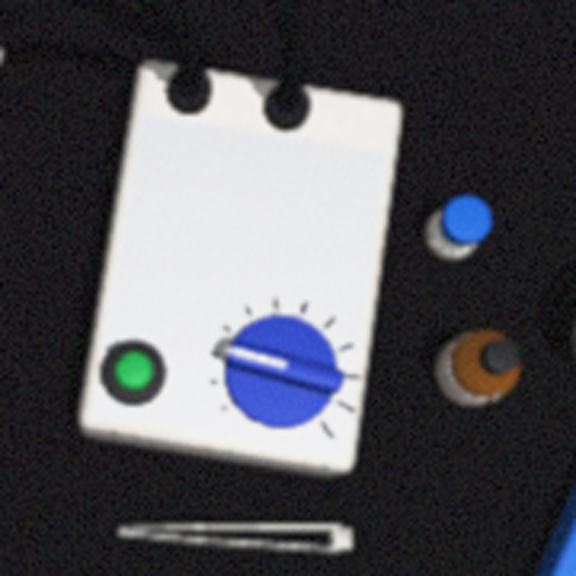

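View pics/side0.png

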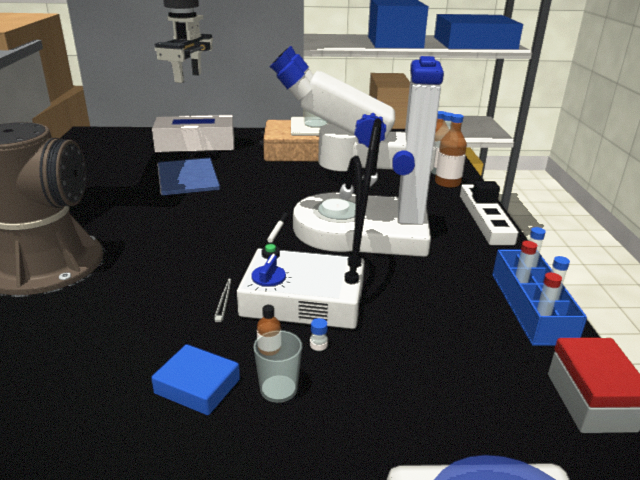

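The top crop shows the pointer at about (222,350), covering the third tick from the short end. That makes it click 2, so the target is click 6, near the tick at (305,308). The side view shows the goosenecks rising behind the dial and the microscope between the arm and the light. I'll lift over the microscope with the fingers shut.

Emit:
step_arm(plan=[[0, 0, -0.17, 0, 0], [0, 0, -0.34, 0, 0], [0, 0, -0.5, 0.1, 0], [0, 0, -0.66, 0.2, 0], [0, 0, -0.83, 0.3, 0], [0, 0, -1, 0.4, 0], [0, 0, -1, 0.5, 0], [0, 0, -1, 0.5, 0]])

```text
time_s: 0.82
tcp_pos: [0.2118, 0.6416, 0.4466]
eef_rot: [-179.8, 0.2, -48.6]
contact_force: [-0.9, -0.1, -0.7]
gripper_width: 0.0399
gripper_force: 0.0
```

```bash
cat >> h.py <<'E'
def go(x,y,z,yaw):
    """shares from the measured pose to a world target"""
    s=r.get_state();R=Ro.from_euler("xyz",s["eef_rot"],degrees=True).as_matrix()
    Y=s["eef_rot"][2];R0=Ro.from_euler("xyz",[180,0,Y],degrees=True).as_matrix()
    d=R0.T@(np.array([x,y,z])-s["tcp_pos"])/.25
    t=-((yaw-Y+180)%360-180)/60
    print("at",s["tcp_pos"].round(4),s["eef_rot"].round(1),"j",s["joints"].round(0),"t",round(s["time_s"],2),"F",s["contact_force"].round(1),"\n shares",d.round(3),"turn",round(t,3))
E
python3 -c "
from h import *
go(.47,-.12,.44,170)"
```

```text
at [0.2118 0.6416 0.4466] [-179.8    0.2  -48.6] j [  88.   18.   29.    0. -101.  -47.] t 0.82 F [-0.9 -0.1 -0.7] 
 shares [2.968 1.241 0.026] turn 2.357
```

Emit:
step_arm(plan=[[0.14, 0.06, 0, 0.1, 0], [0.28, 0.12, 0, 0.2, 0], [0.42, 0.18, 0, 0.3, 0], [0.57, 0.24, 0, 0.4, 0], [0.71, 0.3, 0, 0.5, 0], [0.85, 0.36, 0, 0.6, 0], [0.99, 0.41, 0, 0.7, 0], [0.99, 0.41, 0, 0.78, 0]])

```text
time_s: 1.48
tcp_pos: [0.301, 0.3828, 0.4443]
eef_rot: [-180.0, 0.1, -95.3]
contact_force: [-0.6, 0.4, 1.4]
gripper_width: 0.0005
gripper_force: 0.0
```

```bash
python3 -c "
from h import *
go(.47,-.12,.44,170)"
```

```text
at [0.301  0.3828 0.4443] [-1.80e+02  1.00e-01 -9.53e+01] j [ 75.  -1.   6.   0. -97. -80.] t 1.48 F [-0.6  0.4  1.4] 
 shares [ 1.94  -0.86   0.017] turn 1.578
```

Emit:
step_arm(plan=[[0.14, -0.06, 0, 0.1, 0], [0.28, -0.12, 0, 0.2, 0], [0.42, -0.18, 0, 0.3, 0], [0.56, -0.25, 0, 0.4, 0], [0.7, -0.31, 0, 0.5, 0], [0.84, -0.37, 0, 0.6, 0], [0.97, -0.43, 0, 0.7, 0], [0.97, -0.43, 0, 0.79, 0]])

```text
time_s: 2.15
tcp_pos: [0.386, 0.1321, 0.4428]
eef_rot: [-179.9, -0.1, -142.8]
contact_force: [0.4, 1.2, -0.4]
gripper_width: 0.0005
gripper_force: 0.0
```

```bash
python3 -c "
from h import *
go(.45,-.12,.30,170)"
```

```text
at [0.386  0.1321 0.4428] [-1.799e+02 -1.000e-01 -1.428e+02] j [  47.   -9.   -2.    0.  -98. -100.] t 2.15 F [ 0.4  1.2 -0.4] 
 shares [ 0.405 -0.958  0.571] turn 0.786
```

Emit:
step_arm(plan=[[0.06, -0.14, 0, 0.1, 0], [0.12, -0.28, 0, 0.2, 0], [0.17, -0.42, 0, 0.3, 0], [0.23, -0.55, 0, 0.4, 0], [0.29, -0.68, 0.1, 0.5, 0], [0.35, -0.81, 0.2, 0.6, 0], [0.4, -0.95, 0.3, 0.7, 0], [0.4, -0.96, 0.45, 0.79, 0], [0.4, -0.96, 0.57, 0.79, 0], [0.4, -0.96, 0.57, 0.79, 0], [0.4, -0.96, 0.57, 0.79, 0]])

```text
time_s: 3.07
tcp_pos: [0.4512, -0.1147, 0.2996]
eef_rot: [-179.9, -0.2, 170.2]
contact_force: [0.1, -0.1, 1.7]
gripper_width: 0.0002
gripper_force: 0.0
```

```bash
python3 - <<'E'
from h import *
go(.45,-.12,.20,170)
s=r.get_state();cv2.imwrite("pics/w1.png",eyes.capture("wrist")[:,:,::-1])
M=model("wrist",s)
for p in [(.4718,-.0792,.069),(.4699,-.1594,.096),(.4764,-.1253,.096),(.6406,-.0931,.065),(.4172,-.1962,.065)]:print(np.round(proj(M,p)))
E
```

```text
at [ 0.4512 -0.1147  0.2996] [-179.9   -0.2  170.2] j [  10.   -3.  -14.    0.  -79. -110.] t 3.07 F [ 0.1 -0.1  1.7] 
 shares [ 0.001 -0.022  0.399] turn 0.004
[358. 207.]
[278. 224.]
[314. 225.]
[367. 351.]
[235. 173.]
```

View pics/w1.png

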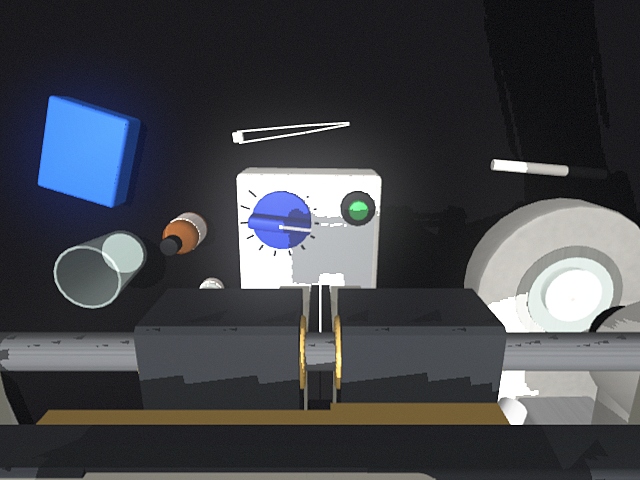

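The wrist view shows the button at (358,208), the dial disc around (281,220) and the pointer tip at (311,230), all as predicted from the top view. The shut fingers are narrow, at about (308–332, 285). Next I'll measure by colour.

```bash
python3 - <<'E'
from h import *
s=r.get_state();M=model("wrist",s)
def cen(im,u0,u1,v0,v1,f):
    b,g,rr=[im[:,:,i].astype(int) for i in range(3)];m=np.zeros(b.shape,bool);m[v0:v1,u0:u1]=f(b,g,rr)[v0:v1,u0:u1]
    v,u=np.nonzero(m);return u.mean(),v.mean(),len(u),m
G=lambda b,g,r:(g>b+50)&(g>r+50)
iw=cv2.imread("pics/w1.png");it=cv2.imread("pics/top0.png")
for n,im,MM,box in[("w",iw,M,(330,390,185,235)),("t",it,model("top"),(305,340,270,305))]:
    u,v,k,_=cen(im,*box,G);print(n,"btn",u,v,k,back(MM,u,v,.072).round(4))
print("corners w",[back(M,u,v,.065).round(4) for u,v in((238,175),(381,178))])
print("tcp",proj(M,s["tcp_pos"]), "tip pts",[np.round(proj(M,s["tcp_pos"]+np.array(d))) for d in((.0095,0,0),(-.0095,0,0),(0,.006,0),(0,-.006,0))])
for u,v in((311,230),(250,219),(280,225)):print(back(M,u,v,.096).round(4))
E
python3 - <<'E'
import cv2
im=cv2.imread("pics/w1.png")[160:310,225:395];cv2.imwrite("pics/w1c.png",cv2.resize(im,None,fx=4,fy=4,interpolation=2))
E
```

```text
w btn 358.5565610859729 208.94570135746605 221 [ 0.4762 -0.0787  0.072 ]
t btn 321.50467289719626 285.41121495327104 107 [ 0.4724 -0.08    0.072 ]
corners w [array([ 0.4223, -0.1941,  0.065 ]), array([ 0.4498, -0.0513,  0.065 ])]
tcp (np.float64(320.3036461610993), np.float64(277.03865113624784)) tip pts [array([324., 295.]), array([317., 259.]), array([332., 275.]), array([308., 279.])]
[ 0.4836 -0.1289  0.096 ]
[ 0.4627 -0.1854  0.096 ]
[ 0.4735 -0.1578  0.096 ]
```

View pics/w1c.png

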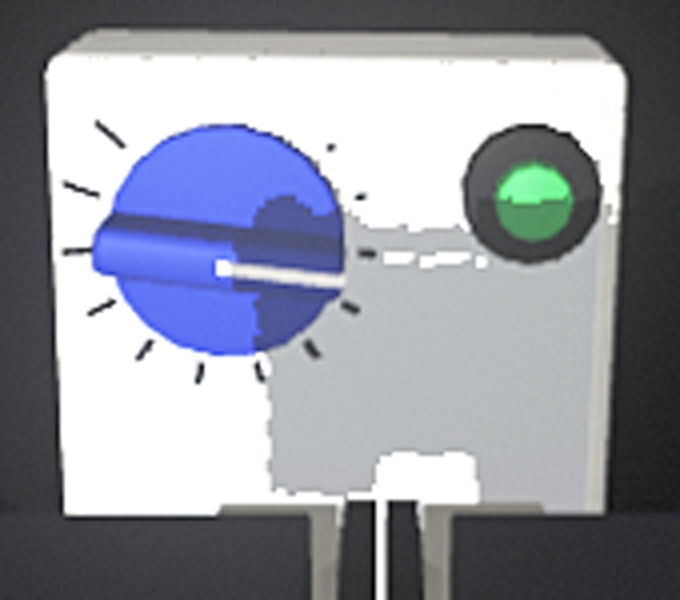

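The crop shows 12 ticks. The pointer lies about 6° past the sideways direction, which matches tick 2. The button is at about (0.4745, -0.079) and the dial axis at about (0.474, -0.158). I'll move over the button.

```bash
python3 -c "
from h import *
go(.4745,-.079,.10,169.5)"
```

```text
at [ 0.4525 -0.1145  0.3017] [-179.9   -0.   170.3] j [  10.   -3.  -14.    0.  -79. -110.] t 3.12 F [0.1 0.1 0.2] 
 shares [-0.063  0.155  0.807] turn 0.013
```

Emit:
step_arm(plan=[[-0.06, 0.15, 0.1, 0.01, 0], [-0.06, 0.15, 0.25, 0.01, 0], [-0.06, 0.15, 0.4, 0.01, 0], [-0.06, 0.15, 0.55, 0.01, 0], [-0.06, 0.15, 0.65, 0.01, 0], [-0.06, 0.15, 0.72, 0.01, 0], [-0.06, 0.15, 0.77, 0.01, 0], [-0.06, 0.15, 0.8, 0.01, 0], [-0.06, 0.15, 0.8, 0.01, 0], [-0.06, 0.15, 0.8, 0.01, 0]])

```text
time_s: 3.95
tcp_pos: [0.4751, -0.0793, 0.1023]
eef_rot: [180.0, 0.1, 169.6]
contact_force: [-0.0, -0.3, 0.1]
gripper_width: 0.0008
gripper_force: 0.0
```

```bash
python3 - <<'E'
from h import *
go(.4745,-.079,.08,169.5)
s=r.get_state();im=eyes.capture("wrist")[:,:,::-1];M=model("wrist",s)
cv2.imwrite("pics/w2.png",im)
print(proj(M,s["tcp_pos"]))
E
```

```text
at [ 0.4751 -0.0793  0.1023] [1.800e+02 1.000e-01 1.696e+02] j [  14.    7.  -31.    0.  -52. -114.] t 3.95 F [-0.  -0.3  0.1] 
 shares [0.002 0.001 0.089] turn 0.002
(np.float64(320.30660120233875), np.float64(277.0372471640692))
```

View pics/w2.png

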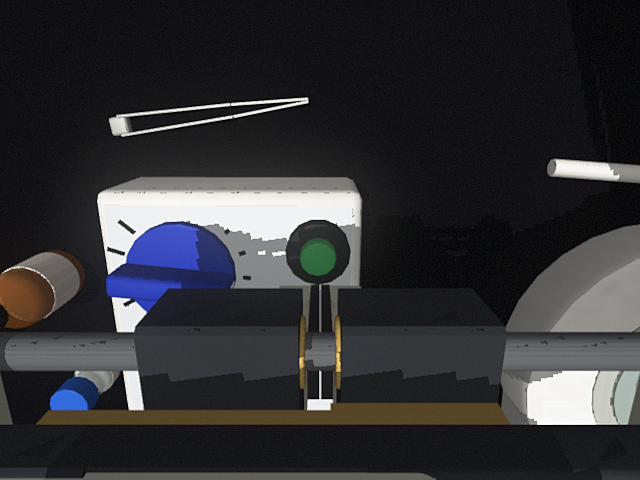

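The button is at (317,257) just ahead of the finger tips, and the dial bar is at about (160,280). I'll check the alignment.

```bash
python3 - <<'E'
from h import *
s=r.get_state();M=model("wrist",s)
im=cv2.imread("pics/w2.png").astype(int);m=(im[:,:,1]>im[:,:,0]+30)&(im[:,:,1]>im[:,:,2]+30);m[300:]=0;m[:230]=0;m[:,:280]=0;m[:,360:]=0
v,u=np.nonzero(m);print(u.min(),u.max(),v.min(),v.max())
for z in(.069,.075,.081):
  print(z,back(M,(u.min()+u.max())/2,(v.min()+v.max())/2,z).round(4),"width",(np.ptp(u)+1)*(M[3][2,3]-z)/M[0])
E
```

```text
300 335 240 275
0.069 [ 0.4765 -0.0812  0.069 ] width 0.019164400067859952
0.075 [ 0.4744 -0.0808  0.075 ] width 0.018650067000310376
0.081 [ 0.4724 -0.0804  0.081 ] width 0.018135733932760797
```

Emit:
step_arm(plan=[[0, -0.004, 0.03, 0, 0], [0, -0.004, 0.06, 0, 0], [0, -0.004, 0.08, 0, 0], [0, -0.004, 0.088, 0, 0], [0, -0.004, 0.096, 0, 0], [0, -0.004, 0.096, 0, 0]])

```text
time_s: 4.5
tcp_pos: [0.4732, -0.081, 0.0763]
eef_rot: [-180.0, -0.0, 169.5]
contact_force: [0.8, -0.1, 0.4]
gripper_width: 0.0005
gripper_force: 0.0
```

Emit:
step_arm(plan=[[0, 0, 0.004, 0, 0], [0, 0, 0.008, 0, 0], [0, 0, 0.012, 0, 0], [0, 0, 0.012, 0, 0]])

```text
time_s: 4.83
tcp_pos: [0.4734, -0.0809, 0.0737]
eef_rot: [-180.0, -0.0, 169.5]
contact_force: [-0.1, 0.2, -0.4]
gripper_width: 0.0004
gripper_force: 0.0
```

Emit:
step_arm(plan=[[0, 0, 0.004, 0, 0], [0, 0, 0.008, 0, 0], [0, 0, 0.008, 0, 0]])

```text
time_s: 5.08
tcp_pos: [0.4733, -0.0809, 0.0716]
eef_rot: [-180.0, -0.0, 169.5]
contact_force: [-0.2, 0.9, 0.2]
gripper_width: 0.0005
gripper_force: 0.0
```

Emit:
step_arm(plan=[[0, 0, 0.004, 0, 0], [0, 0, 0.004, 0, 0]])

```text
time_s: 5.25
tcp_pos: [0.4733, -0.0809, 0.0706]
eef_rot: [-180.0, -0.0, 169.5]
contact_force: [0.3, -0.9, -0.0]
gripper_width: 0.0005
gripper_force: 0.0
```

Emit:
step_arm(plan=[[0, 0, 0.004, 0, 0], [0, 0, 0.008, 0, 0], [0, 0, 0.008, 0, 0]])

```text
time_s: 5.5
tcp_pos: [0.4733, -0.0809, 0.0685]
eef_rot: [-180.0, -0.0, 169.5]
contact_force: [0.8, -0.2, 0.7]
gripper_width: -0.0
gripper_force: 0.0
```

```bash
python3 - <<'E'
from h import *
go(.4733,-.0809,.066,169.5)
im=eyes.capture("wrist")[230:310,270:370,::-1]
cv2.imwrite("pics/w3.png",cv2.resize(im,None,fx=5,fy=5,interpolation=2))
E
```

```text
at [ 0.4733 -0.0809  0.0685] [-180.    -0.   169.5] j [  14.    9.  -33.   -0.  -48. -114.] t 5.5 F [ 0.8 -0.2  0.7] 
 shares [-0.   -0.    0.01] turn 0.001
```

View pics/w3.png

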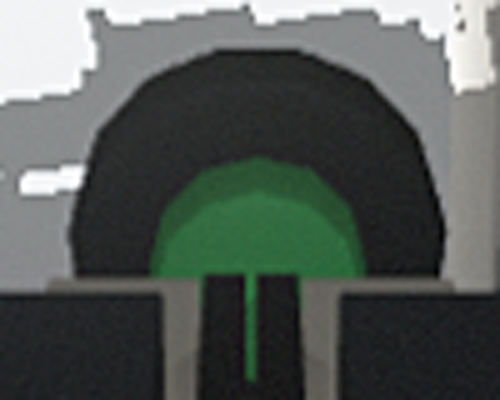

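The fingers are over the button, centred on it sideways. I'll keep lowering in small steps.

Emit:
step_arm(plan=[[0, 0, 0.004, 0, 0], [0, 0, 0.004, 0, 0]])

```text
time_s: 5.72
tcp_pos: [0.4734, -0.0809, 0.0676]
eef_rot: [-180.0, -0.0, 169.5]
contact_force: [-0.3, 0.5, 0.6]
gripper_width: 0.0002
gripper_force: 0.0
```

Emit:
step_arm(plan=[[0, 0, 0.004, 0, 0], [0, 0, 0.004, 0, 0]])

```text
time_s: 5.88
tcp_pos: [0.4734, -0.0809, 0.0666]
eef_rot: [-180.0, -0.0, 169.5]
contact_force: [-0.1, -0.1, 0.2]
gripper_width: 0.0007
gripper_force: 0.0
```

Emit:
step_arm(plan=[[0, 0, 0.004, 0, 0], [0, 0, 0.004, 0, 0]])

```text
time_s: 6.05
tcp_pos: [0.4734, -0.0809, 0.0656]
eef_rot: [-180.0, -0.0, 169.5]
contact_force: [-0.2, -0.7, 0.9]
gripper_width: 0.0004
gripper_force: 0.0
```

```bash
python3 - <<'E'
from h import *
s=r.get_state();print(s["tcp_pos"],s["contact_force"])
M=model("side");print("tcp side",proj(M,s["tcp_pos"]),"btn",proj(M,[.4733,-.0809,.069]))
a=eyes.capture("wrist")[230:310,270:370,::-1];b=eyes.capture("side")[200:320,220:370,::-1]
a=cv2.resize(a,(400,320),interpolation=2);b=cv2.resize(b,(400,320),interpolation=2)
cv2.imwrite("pics/w4.png",np.hstack([a,b]))
E
```

```text
[ 0.47335874 -0.08086111  0.06560012] [-0.21719233 -0.71613746  0.88256834]
tcp side (np.float64(271.2972781904223), np.float64(255.37252911113782)) btn (np.float64(271.22477137018325), np.float64(253.84528475944043))
```

View pics/w4.png

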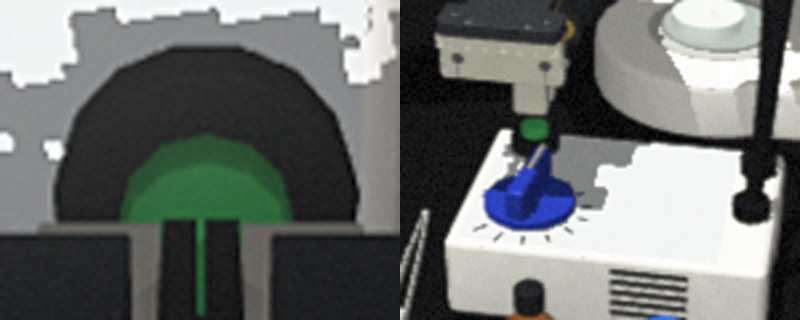

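The side crop shows the finger ending at about crop (533,113), directly above the green cap at (535,125), so the tip may be higher than reported. I'll check the tip against the start picture and triangulate the button.

```bash
python3 - <<'E'
from h import *
from scipy.optimize import least_squares
S=model("side");T=model("top")
p=np.array([.2118,.641,.193]);a=np.radians(-18.27);ty=np.array([-(-np.sin(a))*-1 if 0 else np.sin(a),-np.cos(a),0])
for k in(-.044,0,.044):print("start tip",k,np.round(proj(S,p+k*ty),1))
def W(pos,rot):return model("wrist",dict(tcp_pos=np.array(pos),eef_rot=np.array(rot)))
W1=W([.4512,-.1147,.2996],[-179.9,-.1,170.2]);W2=W([.4751,-.0793,.1023],[180,.1,169.6])
def g(im,box,t):
    im=im.astype(int);u0,u1,v0,v1=box;m=(im[:,:,1]>im[:,:,0]+t)&(im[:,:,1]>im[:,:,2]+t);v,u=np.nonzero(m[v0:v1,u0:u1]);return u0+(u.min()+u.max())/2,v0+(v.min()+v.max())/2,np.ptp(u)+1,np.ptp(v)+1
o=[]
for n,b,t,M in(("top0",(305,340,270,305),40,T),("side0",(255,285,235,262),40,S),("w1",(330,390,185,235),30,W1),("w2",(280,360,230,290),30,W2)):
    q=g(cv2.imread(f"pics/{n}.png"),b,t);print(n,q);o.append((M,q))
for sel in([0,1,2,3],[0,1],[2,3],[1,2,3]):
    f=lambda x:np.concatenate([np.array(proj(o[i][0],x))-o[i][1][:2] for i in sel])
    k=least_squares(f,[.47,-.08,.07]);print(sel,k.x.round(4),k.fun.round(1))
E
python3 -c "
import cv2
im=cv2.imread('pics/side0.png')
cv2.imwrite('pics/s0c.png',cv2.hconcat([cv2.resize(im[0:120,130:250],(400,400)),cv2.resize(im[225:305,235:315],(400,400))]))"
```

```text
start tip -0.044 [196.9  86.7]
start tip 0 [189.8  90.2]
start tip 0.044 [182.5  93.9]
top0 (np.float64(321.5), np.float64(285.5), np.int64(12), np.int64(12))
side0 (np.float64(270.0), np.float64(247.5), np.int64(11), np.int64(8))
w1 (np.float64(358.0), np.float64(209.5), np.int64(19), np.int64(20))
w2 (np.float64(317.5), np.float64(257.5), np.int64(36), np.int64(36))
[0, 1, 2, 3] [ 0.4717 -0.0802  0.0827] [ 0.3 -0.4  0.2 -0.1  0.2 -0.3 -0.1 -0. ]
[0, 1] [ 0.4712 -0.0797  0.0822] [-0. -0. -0.  0.]
[2, 3] [ 0.4724 -0.0803  0.0806] [ 0.  0. -0. -0.]
[1, 2, 3] [ 0.4718 -0.0802  0.0826] [ 0.3 -0.   0.2 -0.2 -0.1  0. ]
```

View pics/s0c.png

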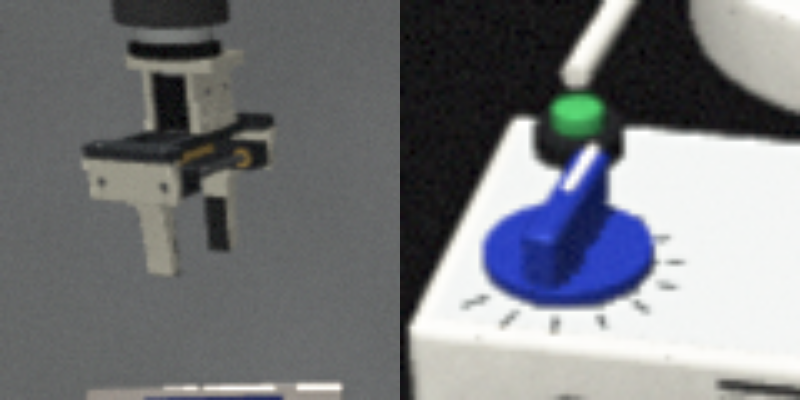

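In the start picture the tips sit about 12 px higher than the reported TCP projects, and the pictures now show the same. The button triangulates to (0.472, -0.080, 0.083), so the real tips end some 25–30 mm above the reported TCP. That explains why I felt no contact, so I'll keep lowering while watching the force.

Emit:
step_arm(plan=[[0, 0, 0.006, 0, 0], [0, 0, 0.012, 0, 0], [0, 0, 0.016, 0, 0], [0, 0, 0.016, 0, 0]])

```text
time_s: 6.48
tcp_pos: [0.4732, -0.0809, 0.0615]
eef_rot: [-180.0, -0.0, 169.5]
contact_force: [-0.3, 0.3, 0.2]
gripper_width: 0.0004
gripper_force: 0.0
```

Emit:
step_arm(plan=[[0, 0, 0.006, 0, 0], [0, 0, 0.012, 0, 0], [0, 0, 0.012, 0, 0]])

```text
time_s: 6.73
tcp_pos: [0.4732, -0.0809, 0.0584]
eef_rot: [-180.0, -0.0, 169.5]
contact_force: [-0.0, 1.0, -0.6]
gripper_width: 0.0002
gripper_force: 0.0
```

```bash
python3 - <<'E'
from h import *
s=r.get_state();print(s["tcp_pos"],s["contact_force"])
a=eyes.capture("wrist")[230:310,270:370,::-1];b=eyes.capture("side")[200:290,230:320,::-1]
cv2.imwrite("pics/w5.png",np.hstack([cv2.resize(a,(400,320),interpolation=2),cv2.resize(b,(320,320),interpolation=2)]))
E
```

```text
[ 0.47322316 -0.0808862   0.0584434 ] [-0.0209464   0.99600424 -0.57748471]
```

Emit:
step_arm(plan=[[0, 0, 0.004, 0, 0], [0, 0, 0.008, 0, 0], [0, 0, 0.008, 0, 0]])

```text
time_s: 7.08
tcp_pos: [0.4733, -0.0809, 0.0566]
eef_rot: [-180.0, -0.0, 169.5]
contact_force: [0.9, 0.5, -0.8]
gripper_width: 0.0006
gripper_force: 0.0
```

Emit:
step_arm(plan=[[0, 0, 0.004, 0, 0], [0, 0, 0.008, 0, 0], [0, 0, 0.008, 0, 0]])

```text
time_s: 7.33
tcp_pos: [0.4733, -0.0809, 0.0546]
eef_rot: [-180.0, -0.0, 169.5]
contact_force: [0.6, -0.3, -0.8]
gripper_width: 0.0003
gripper_force: 0.0
```

Emit:
step_arm(plan=[[0, 0, 0.004, 0, 0], [0, 0, 0.008, 0, 0], [0, 0, 0.008, 0, 0]])

```text
time_s: 7.58
tcp_pos: [0.4733, -0.0809, 0.0526]
eef_rot: [-180.0, -0.0, 169.5]
contact_force: [0.6, -0.8, 0.5]
gripper_width: 0.0006
gripper_force: 0.0
```

```bash
python3 - <<'E'
from h import *
im=eyes.capture("side")
for v in range(234,262):print(v,im[v,266].tolist(),im[v,270].tolist(),im[v,274].tolist())
g=cv2.imread("pics/side0.png")[:,:,::-1]
print([ (v,g[v,270].tolist()) for v in range(240,258)])
E
```

```text
234 [162, 159, 143] [163, 162, 146] [147, 145, 132]
235 [162, 160, 147] [161, 161, 146] [146, 143, 130]
236 [163, 161, 144] [164, 160, 147] [136, 134, 121]
237 [158, 159, 145] [164, 163, 145] [137, 135, 121]
238 [154, 150, 138] [156, 154, 140] [141, 140, 127]
239 [160, 157, 143] [157, 154, 140] [131, 128, 118]
240 [156, 154, 139] [155, 152, 137] [137, 134, 123]
241 [155, 153, 139] [157, 158, 141] [142, 139, 128]
242 [160, 156, 141] [159, 156, 142] [140, 138, 126]
243 [160, 158, 143] [159, 157, 144] [145, 142, 129]
244 [161, 157, 143] [162, 160, 143] [140, 137, 124]
245 [160, 159, 144] [161, 159, 144] [142, 138, 126]
246 [164, 162, 148] [160, 158, 144] [143, 140, 127]
247 [165, 163, 149] [163, 161, 145] [143, 143, 130]
248 [156, 156, 139] [143, 145, 128] [123, 133, 114]
249 [63, 105, 66] [69, 118, 77] [71, 107, 74]
250 [43, 97, 55] [46, 118, 63] [39, 96, 52]
251 [25, 59, 33] [48, 116, 63] [28, 71, 38]
252 [22, 24, 20] [33, 70, 44] [18, 25, 26]
253 [24, 22, 24] [26, 31, 27] [41, 40, 38]
254 [13, 17, 20] [25, 21, 30] [86, 86, 85]
255 [27, 29, 30] [29, 31, 61] [85, 88, 106]
256 [23, 24, 24] [47, 54, 92] [45, 54, 99]
257 [23, 22, 25] [73, 75, 109] [32, 36, 96]
258 [54, 57, 55] [123, 124, 136] [18, 30, 92]
259 [107, 109, 108] [147, 146, 150] [23, 36, 94]
260 [108, 110, 117] [136, 136, 139] [22, 32, 84]
261 [85, 88, 107] [97, 102, 117] [21, 29, 82]
[(240, [202, 199, 187]), (241, [189, 185, 177]), (242, [116, 114, 110]), (243, [40, 72, 45]), (244, [72, 169, 93]), (245, [85, 205, 110]), (246, [87, 209, 114]), (247, [90, 215, 116]), (248, [89, 213, 119]), (249, [66, 164, 88]), (250, [57, 142, 77]), (251, [58, 130, 73]), (252, [37, 78, 49]), (253, [41, 42, 44]), (254, [37, 40, 56]), (255, [41, 52, 115]), (256, [98, 106, 191]), (257, [166, 175, 233])]
```

Emit:
step_arm(plan=[[0, 0, 0.004, 0, 0], [0, 0, 0.008, 0, 0], [0, 0, 0.008, 0, 0]])

```text
time_s: 7.88
tcp_pos: [0.4736, -0.0809, 0.0508]
eef_rot: [180.0, 0.0, 169.5]
contact_force: [-0.3, -0.4, 2.2]
gripper_width: 0.0005
gripper_force: 0.9
```

Emit:
step_arm(plan=[[0, 0, 0.004, 0, 0], [0, 0, 0.004, 0, 0]])

```text
time_s: 8.05
tcp_pos: [0.4736, -0.0808, 0.0498]
eef_rot: [180.0, 0.0, 169.5]
contact_force: [-1.3, 0.9, 3.6]
gripper_width: 0.0005
gripper_force: 1.3
```

Emit:
step_arm(plan=[[0, 0, 0.004, 0, 0], [0, 0, 0.004, 0, 0]])

```text
time_s: 8.22
tcp_pos: [0.4736, -0.0808, 0.0488]
eef_rot: [180.0, 0.0, 169.5]
contact_force: [0.0, -1.1, 3.6]
gripper_width: 0.0006
gripper_force: 1.6
```

Emit:
step_arm(plan=[[0, 0, 0.003, 0, 0], [0, 0, 0.003, 0, 0]])

```text
time_s: 8.38
tcp_pos: [0.4736, -0.0809, 0.048]
eef_rot: [180.0, 0.0, 169.5]
contact_force: [-0.5, 0.7, 4.0]
gripper_width: 0.0006
gripper_force: 1.9
```

Emit:
step_arm(plan=[[0, 0, 0.003, 0, 0], [0, 0, 0.003, 0, 0]])

```text
time_s: 8.55
tcp_pos: [0.4736, -0.0809, 0.0478]
eef_rot: [-180.0, 0.0, 169.6]
contact_force: [-1.9, 1.3, 10.0]
gripper_width: 0.0005
gripper_force: 4.9
```

Bottomed at 10 N, so the button is fully pressed. I'll release it and lift.

Emit:
step_arm(plan=[[0, 0, -0.01, 0, 0], [0, 0, -0.02, 0, 0], [0, 0, -0.03, 0, 0], [0, 0, -0.06, 0, 0], [0, 0, -0.12, 0, 0], [0, 0, -0.2, 0, 0], [0, 0, -0.24, 0, 0], [0, 0, -0.24, 0, 0], [0, 0, -0.24, 0, 0]])

```text
time_s: 9.3
tcp_pos: [0.4737, -0.0807, 0.1077]
eef_rot: [180.0, 0.1, 169.5]
contact_force: [-0.1, 0.8, -0.4]
gripper_width: 0.0003
gripper_force: 0.0
```

```bash
python3 - <<'E'
from h import *
go(.4736,-.0809,.108,169.5)
s=r.get_state();a=eyes.capture("wrist");cv2.imwrite("pics/w6.png",a[:,:,::-1]);b=eyes.capture("side");cv2.imwrite("pics/s6.png",b[:,:,::-1])
M=model("wrist",s)
for n,im in(("w",a),("s",b)):
  i=im.astype(int);m=(i[:,:,1]>i[:,:,0]+30)&(i[:,:,1]>i[:,:,2]+30)
  m=m[230:300,280:360] if n=="w" else m[235:262,255:285]
  v,u=np.nonzero(m);print(n,u.min(),u.max(),v.min(),v.max(),len(u))
b0=cv2.imread("pics/side0.png")[:,:,::-1]
print("brightness side whole",b0.mean(),b.mean(),"stage",b0[195:220,315:360].mean(),b[195:220,315:360].mean())
# white pointer line in side image
for n,im in(("before",b0),("now",b)):
  i=im[250:290,250:295].astype(int);bl=(i[:,:,2]>i[:,:,0]+60);v,u=np.nonzero(bl);print(n,u.mean()+250,v.mean()+250,len(u))
E
```

```text
at [ 0.4737 -0.0807  0.1077] [1.800e+02 1.000e-01 1.695e+02] j [  14.    7.  -30.   -0.  -53. -114.] t 9.3 F [-0.1  0.8 -0.4] 
 shares [ 0.    -0.001 -0.001] turn 0.0
w 24 58 10 43 869
s 10 20 9 16 69
brightness side whole 86.96631293402778 85.26820095486111 stage 176.2074074074074 169.93333333333334
before 268.3824503311258 273.72185430463577 604
now 268.3123909249564 274.28795811518324 573
```

The button is back up, with the same rows as at the start. Now I'll build a dial-pose fitter that matches the blue silhouette across cameras, to refine the axis and bar angle and to use as feedback.

```bash
cat >> h.py <<'E'
from scipy.optimize import minimize
def hull(M,P,S=4):
    q=np.array([proj(M,p) for p in P]);m=np.zeros((480*S,640*S),np.uint8)
    cv2.fillConvexPoly(m,cv2.convexHull(np.round((q+.5)*S).astype(np.int32)),255);return cv2.resize(m,(640,480),interpolation=cv2.INTER_AREA)/255.
def dialmask(M,cx,cy,ph):
    t=np.linspace(0,2*np.pi,40);D=[(cx+.031*np.cos(a),cy+.031*np.sin(a),z) for a in t for z in(.066,.074)]
    e=np.array([np.cos(ph),np.sin(ph)]);n=np.array([-e[1],e[0]])
    B=[(*(np.array([cx,cy])+i*.031*e+j*.0065*n),z) for i in(-1,1) for j in(-1,1) for z in(.074,.096)]
    return np.maximum(hull(M,D),hull(M,B))
def blue(im,M,c):
    i=im.astype(int);m=((i[:,:,2]>i[:,:,0]+35)&(i[:,:,2]>i[:,:,1]+25)).astype(float)
    u,v=map(int,proj(M,[*c,.08]));w=np.zeros(m.shape);k=int(.05*M[0]/abs((np.linalg.inv(M[3])@[*c,.08,1])[2]));w[max(v-k,0):v+k,max(u-k,0):u+k]=1
    return m*w
def cost(x,V):
    t=0
    for M,m in V:
        d=dialmask(M,*x);t+=1-np.minimum(d,m).sum()/np.maximum(d,m).sum()
    return t/len(V)
E
python3 - <<'E'
from h import *
L=lambda n:cv2.imread(f"pics/{n}.png")[:,:,::-1]
W1=model("wrist",dict(tcp_pos=np.array([.4512,-.1147,.2996]),eef_rot=np.array([-179.9,-.1,170.2])))
c=(.4715,-.159);V=[(M,blue(L(n),M,c)) for n,M in(("top0",model("top")),("side0",model("side")),("w1",W1))]
for S in([0,1,2],[1],[0,1]):
    Q=[V[i] for i in S];b=min(((cost((*c,np.radians(a)),Q),a) for a in range(20,180,8)))
    k=minimize(cost,[*c,np.radians(b[1])],args=(Q,),method="Nelder-Mead",options=dict(initial_simplex=np.array([[*c,np.radians(b[1])]]*4)+np.vstack([np.zeros(3),np.diag([.003,.003,.12])]),maxiter=80))
    print(S,k.x[:2].round(4),np.degrees(k.x[2]).round(1),round(k.fun,3))
E
```

```text
[0, 1, 2] [ 0.4713 -0.1583] 76.0 0.111
[1] [ 0.4707 -0.155 ] 75.1 0.119
[0, 1] [ 0.471  -0.1579] 76.3 0.108
```

```bash
cat >> h.py <<'E'
C=np.array([.4713,-.158])
def fp(phd,rho,gap=0.,yaw=169.5,hx=.011,hy=.007):
    """finger centre touching the bar's trailing face when the bar stands at phd"""
    p=np.radians(phd);e=np.array([np.cos(p),np.sin(p)]);n=np.array([e[1],-e[0]]);y=np.radians(yaw)
    a=np.array([np.cos(y),np.sin(y)]);b=np.array([a[1],-a[0]])
    v=hx*np.sign(n@a)*a+hy*np.sign(n@b)*b
    return C+rho*e-(.0065+n@v+gap)*n,(rho+e@v)
E
python3 - <<'E'
from h import *
s=r.get_state();Y=np.radians(169.5);a=np.array([np.cos(Y),np.sin(Y)]);b=np.array([a[1],-a[0]]);print(s["tcp_pos"].round(4))
for ph,rho,g in[(76,.027,.008),(76,.027,0),(66,.025,0),(56,.021,0),(46,.019,0),(36,.018,0),(26,.017,0),(16,.017,0),(6,.018,0),(-2,.020,0),(-8,.022,0),(-11,.023,0),(-14,.024,0),(-17,.025,0)]:
    p,c=fp(ph,rho,g);d=p-s["tcp_pos"][:2]
    print(ph,p.round(4),"contact r",round(c,4),"shares",round(d@a/.25,3),round(d@b/.25,3))
E
```

```text
[ 0.4728 -0.0809  0.1066]
76 [ 0.4527 -0.1255] contact r 0.0207 shares 0.047 -0.19
76 [ 0.4605 -0.1275] contact r 0.0207 shares 0.015 -0.192
66 [ 0.4643 -0.1275] contact r 0.0208 shares -0.0 -0.19
56 [ 0.467  -0.1298] contact r 0.019 shares -0.013 -0.197
46 [ 0.4704 -0.1308] contact r 0.0192 shares -0.027 -0.198
36 [ 0.4745 -0.1318] contact r 0.0205 shares -0.044 -0.199
26 [ 0.4784 -0.1338] contact r 0.0217 shares -0.06 -0.204
16 [ 0.4828 -0.1363] contact r 0.0237 shares -0.08 -0.211
6 [ 0.4875 -0.1399] contact r 0.0266 shares -0.101 -0.221
-2 [ 0.4918 -0.1437] contact r 0.0298 shares -0.12 -0.233
-8 [ 0.495  -0.1472] contact r 0.0327 shares -0.136 -0.245
-11 [ 0.4965 -0.149 ] contact r 0.0121 shares -0.143 -0.251
-14 [ 0.498  -0.1501] contact r 0.0134 shares -0.15 -0.254
-17 [ 0.4995 -0.1513] contact r 0.0149 shares -0.156 -0.257
```

Emit:
step_arm(plan=[[0.055, -0.08, 0, 0, 0], [0.055, -0.19, 0, 0, 0], [0.055, -0.19, 0, 0, 0], [0.055, -0.19, 0.05, 0, 0], [0.055, -0.19, 0.1, 0, 0], [0.055, -0.19, 0.14, 0, 0], [0.055, -0.19, 0.17, 0, 0], [0.055, -0.19, 0.195, 0, 0], [0.055, -0.19, 0.216, 0, 0], [0.055, -0.19, 0.216, 0, 0]])

```text
time_s: 10.23
tcp_pos: [0.4506, -0.125, 0.0522]
eef_rot: [-180.0, -0.1, 169.5]
contact_force: [-1.3, -1.0, 0.1]
gripper_width: 0.0008
gripper_force: 0.0
```

Emit:
step_arm(plan=[[-0.01, 0, 0, 0, 0], [-0.02, 0, 0, 0, 0], [-0.03, -0.001, 0, 0, 0], [-0.04, -0.002, 0, 0, 0], [-0.04, -0.002, 0, 0, 0]])

```text
time_s: 10.65
tcp_pos: [0.4617, -0.1274, 0.0535]
eef_rot: [180.0, 0.0, 169.5]
contact_force: [0.1, -0.3, 0.1]
gripper_width: 0.0003
gripper_force: 0.0
```

Emit:
step_arm(plan=[[-0.005, 0.001, 0, 0, 0], [-0.01, 0.001, 0, 0, 0], [-0.015, 0.002, 0, 0, 0], [-0.015, 0.002, 0, 0, 0]])

```text
time_s: 10.98
tcp_pos: [0.4645, -0.1275, 0.0532]
eef_rot: [180.0, -0.0, 169.5]
contact_force: [-2.7, 2.5, 1.9]
gripper_width: 0.0006
gripper_force: 1.4
```

```bash
cat > look.py <<'E'
from h import *
import sys
go(*C,.053,169.5)
for n in sys.argv[1:]:
    s=r.get_state();im=eyes.capture(n);M=model(n,s);m=blue(im,M,C);c=(.4707,-.155) if n=="side" else C
    k=sorted((round(cost((*c,np.radians(a)),[(M,m)]),3),a) for a in range(-44,100,4))[:4];print(n,k)
E
python3 look.py side top
```

```text
at [ 0.4645 -0.1275  0.0532] [180.   -0.  169.5] j [   8.   11.  -34.   -0.  -45. -109.] t 10.98 F [-2.7  2.5  1.9] 
 shares [-0.049 -0.115  0.001] turn 0.0
side [(np.float64(0.144), 68), (np.float64(0.148), 64), (np.float64(0.151), 60), (np.float64(0.155), 72)]
top [(np.float64(1.0), -44), (np.float64(1.0), -40), (np.float64(1.0), -36), (np.float64(1.0), -32)]
```

Contact at 3.7 N, and the side camera fits the bar at about 66°. I'll sweep on slowly.

Emit:
step_arm(plan=[[-0.006, -0.003, 0, 0, 0], [-0.013, -0.007, 0, 0, 0], [-0.02, -0.008, 0, 0, 0], [-0.027, -0.008, 0, 0, 0], [-0.035, -0.009, 0, 0, 0], [-0.044, -0.009, 0, 0, 0], [-0.044, -0.009, 0, 0, 0]])

```text
time_s: 11.67
tcp_pos: [0.475, -0.1319, 0.053]
eef_rot: [-180.0, -0.1, 169.5]
contact_force: [-2.0, 1.5, 0.3]
gripper_width: 0.0004
gripper_force: 1.2
```

```bash
python3 look.py side
```

```text
at [ 0.475  -0.1319  0.053 ] [-1.800e+02 -1.000e-01  1.695e+02] j [   7.   12.  -32.   -0.  -46. -108.] t 11.67 F [-2.   1.5  0.3] 
 shares [-0.004 -0.105 -0.   ] turn 0.0
side [(np.float64(0.129), 28), (np.float64(0.13), 24), (np.float64(0.132), 0), (np.float64(0.132), 20)]
```

Emit:
step_arm(plan=[[-0.008, -0.002, 0, 0, 0], [-0.016, -0.005, 0, 0, 0], [-0.026, -0.008, 0, 0, 0], [-0.036, -0.012, 0, 0, 0], [-0.046, -0.017, 0, 0, 0], [-0.054, -0.02, 0, 0, 0], [-0.054, -0.02, 0, 0, 0]])

```text
time_s: 12.3
tcp_pos: [0.4885, -0.1395, 0.0534]
eef_rot: [-180.0, 0.0, 169.5]
contact_force: [0.7, -1.7, -0.5]
gripper_width: 0.0004
gripper_force: 0.0
```

```bash
python3 look.py side
```

```text
at [ 0.4885 -0.1395  0.0534] [-180.     0.   169.5] j [   6.   13.  -31.    0.  -46. -107.] t 12.3 F [ 0.7 -1.7 -0.5] 
 shares [ 0.054 -0.085  0.002] turn 0.001
side [(np.float64(0.137), -32), (np.float64(0.137), -28), (np.float64(0.142), -36), (np.float64(0.144), -24)]
```

The fit is ambiguous near alignment with the camera, so I'll back off and look from above.

Emit:
step_arm(plan=[[0, 0.03, 0, 0, 0], [0, 0.06, 0, 0, 0], [0, 0.06, -0.1, 0, 0], [0.03, 0.06, -0.25, 0, 0], [0.06, 0.06, -0.4, 0, 0], [0.1, 0.06, -0.55, 0, 0], [0.14, 0.06, -0.7, 0, 0], [0.14, 0.06, -0.85, 0, 0], [0.14, 0.06, -0.95, 0, 0], [0.14, 0.06, -0.95, 0, 0], [0.14, 0.06, -0.95, 0, 0]])

```text
time_s: 13.27
tcp_pos: [0.4567, -0.1173, 0.2925]
eef_rot: [179.9, 0.2, 169.6]
contact_force: [-0.0, 0.5, -1.2]
gripper_width: 0.0004
gripper_force: 0.0
```

```bash
cat > look2.py <<'E'
from h import *
go(.4935,-.120,.10,169.5)
s=r.get_state();im=eyes.capture("wrist");M=model("wrist",s);b=eyes.capture("side");S=model("side")
cv2.imwrite("pics/w_%d.png"%(s["time_s"]*10),im[:,:,::-1])
for n,V in(("w",[(M,blue(im,M,C))]),("both",[(M,blue(im,M,C)),(S,blue(b,S,C))])):
    print(n,sorted((round(cost((*C,np.radians(a)),V),3),a) for a in range(-68,100,6))[:4])
# white line: bright unsaturated pixels along each candidate radius at bar-top height
for d in range(0,360,12):
    a=np.radians(d);q=[proj(M,[C[0]+t*np.cos(a),C[1]+t*np.sin(a),.096]) for t in(.008,.014,.02,.026)]
    print(d,[im[int(v+.5),int(u+.5)].tolist() for u,v in q]) if d<100 or d>290 else 0
g=im.astype(int);m=(g[:,:,1]>g[:,:,0]+30)&(g[:,:,1]>g[:,:,2]+30);m[285:]=0;v,u=np.nonzero(m[:,:450]);print("btn",back(M,(u.min()+u.max())/2,(v.min()+v.max())/2,.0827).round(4),len(u))
E
python3 look2.py
```

```text
at [ 0.4567 -0.1173  0.2925] [179.9   0.2 169.6] j [  10.   -2.  -14.    0.  -78. -110.] t 13.27 F [-0.   0.5 -1.2] 
 shares [-0.147  0.016  0.77 ] turn 0.001
w [(np.float64(0.117), -26), (np.float64(0.124), -20), (np.float64(0.127), -32), (np.float64(0.133), -38)]
both [(np.float64(0.139), -26), (np.float64(0.145), -32), (np.float64(0.147), -20), (np.float64(0.153), -38)]
0 [[70, 77, 134], [66, 72, 105], [71, 78, 139], [246, 248, 248]]
12 [[71, 75, 113], [69, 79, 139], [69, 77, 136], [186, 189, 186]]
24 [[68, 73, 108], [69, 77, 136], [68, 77, 138], [173, 175, 175]]
36 [[74, 82, 143], [71, 79, 140], [71, 78, 138], [69, 76, 122]]
48 [[73, 81, 141], [70, 78, 139], [69, 78, 136], [77, 85, 130]]
60 [[71, 77, 139], [70, 77, 138], [70, 79, 139], [66, 75, 137]]
72 [[72, 80, 141], [71, 78, 139], [73, 81, 141], [69, 76, 138]]
84 [[71, 79, 139], [71, 79, 139], [71, 77, 138], [71, 78, 138]]
96 [[71, 79, 140], [70, 76, 137], [71, 79, 139], [72, 80, 139]]
300 [[87, 108, 235], [87, 109, 237], [86, 106, 233], [255, 255, 255]]
312 [[70, 93, 234], [83, 100, 224], [88, 106, 236], [236, 237, 238]]
324 [[255, 255, 255], [63, 85, 232], [84, 103, 234], [69, 86, 207]]
336 [[255, 255, 255], [255, 255, 255], [255, 255, 255], [255, 255, 255]]
348 [[124, 131, 177], [76, 97, 242], [74, 86, 188], [61, 71, 156]]
btn [ 0.4719 -0.0803  0.0827] 313
```

The white line is now along about -24°, so the dial seems to have gone four clicks, one having jumped ahead of the finger. I'll verify the angle change precisely by extracting the white line in both wrist pictures.

```bash
python3 - <<'E'
from h import *
W1=model("wrist",dict(tcp_pos=np.array([.4512,-.1147,.2996]),eef_rot=np.array([-179.9,-.1,170.2])))
s=r.get_state();im=eyes.capture("wrist");W2=model("wrist",s)
R=np.arange(.006,.030,.001)
for n,i,M in(("before",cv2.imread("pics/w1.png")[:,:,::-1],W1),("now",im,W2)):
    i=i.astype(np.float32);res=[]
    for d in np.arange(-60,100,1.):
        for ox in np.arange(-.003,.0031,.001):
            a=np.radians(d);e=np.array([np.cos(a),np.sin(a)]);nn=np.array([-e[1],e[0]])
            q=np.array([proj(M,[*(C+t*e+ox*nn),.096]) for t in R],np.float32)
            side=[np.array([proj(M,[*(C+t*e+(ox+k)*nn),.096]) for t in R],np.float32) for k in(-.0045,.0045)]
            g=lambda q:cv2.remap(i,q[:,:1],q[:,1:],1)[:,0,0]
            res.append(((g(q)-np.maximum(g(side[0]),g(side[1]))).mean(),d,round(ox*1e3)))
    print(n,sorted(res)[::-1][:4])
    x0=[*C,np.radians(sorted(res)[-1][1])];V=[(M,blue(i,M,C))]
    k=minimize(cost,x0,args=(V,),method="Nelder-Mead",options=dict(initial_simplex=np.array([x0]*4)+np.vstack([np.zeros(3),np.diag([.003,.003,.12])]),maxiter=80))
    print(" silhouette",k.x[:2].round(4),np.degrees(k.x[2]).round(1))
print(s["time_s"],s["contact_force"])
E
```

```text
before [(np.float32(155.09973), np.float64(75.0), -2), (np.float32(153.55107), np.float64(72.0), -1), (np.float32(152.97327), np.float64(73.0), -1), (np.float32(152.89473), np.float64(76.0), -2)]
 silhouette [ 0.4725 -0.1598] 74.5
now [(np.float32(177.34004), np.float64(-20.0), -2), (np.float32(176.48457), np.float64(-21.0), -2), (np.float32(175.57727), np.float64(-17.0), -3), (np.float32(174.8097), np.float64(-23.0), -1)]
 silhouette [ 0.472  -0.1596] -22.2
13.3667 [-0.33029984  0.5784079  -0.87105746]
```

The dial moved 95–97°, which is four clicks. The light hasn't shifted and the arm is clear, so I'll hand in.

```bash
python3 -c "
from plant import workorder
print(workorder.close_job())"
```

```text
the job is handed in; nothing more can be done
None
```

I pushed the power button fully down and let it come back up, then turned the dial four clicks clockwise (measured 95–97°, from click 2 to click 6). The light did not shift, and the job was handed in after about 13.4 s; the cameras did not clearly show whether the lamp lit.

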